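Lock the soil shaker's carriage and unhitch its drive tongue

TASK

The shaker has to be uncoupled from its drive. First lock the carriage by sliding the orange sleeve right down over the upright steel pin beside the hitch, and leave it there; then pull the red latch sideways against its spring, lift the yellow tongue off the ball, and finish while still holding it still and raised, about 8 cm up and at least 6 cm, without letting go. Leave the bowls, jug, bottle, jar and stopper where they stand.

Things in the scene. Friction and masses are not known exactly. Their poses are not given: they have to be found in the camera images.
- shaker: Soil shaker, fixed to the table: aluminium base plate 12 mm thick, blue carriage with bowls at its far end, steel ball hitch at its near end. Origin on the table under the ball; x from the ball along the tongue to the carriage, y to the left of that, z up. Ball 28 mm across, centre 54 mm up. The carriage starts at x = 210 mm; its bowls reach 131 mm high.
- tongue (a joint): Hinge of the yellow tongue (rad): 0 = down on the ball, grows as the near end rises, stop at 0.70. Axis parallel to the shaker's y, at its x 220 mm, z 62 mm; so the coupler rises 22 mm per 0.1 rad (80 mm at 0.37). Tongue, head and latch weigh about 0.55 kg and fall back if let go. Coupler head 64 mm long, 54 mm wide, its top 76 mm above the table.
- latch (a joint): Slide of the spring latch on the coupler head (m): 0 = shut, its foot hooked under the keeper plate below the ball, so the tongue cannot rise; grows as it is pulled to the shaker's +y (left), free of the keeper from 0.009, stop at 0.018. The spring pushes back with 2 N shut, 8 N at the stop. One grasp on the fin can pull the latch and then lift the tongue.
- latch_grip (a point): Grip point on the latch's red upright fin, 14 mm thick (along the shaker's y), 28 mm long (along x), standing from 82 to 124 mm above the table with the tongue down; the point is on its centre line, 16 mm below its top. It moves with latch and tongue; axes along the shaker's when the tongue is down.
- coupler (a point): Centre of the coupler's socket on the tongue: on the ball's centre (54 mm above the table) when the tongue is down.
- pin_foot (a point): Foot of the upright steel locking pin, on the base plate (12 mm above the table). Pin 16 mm across, 62 mm tall, tapered over its last 7 mm to 8 mm across. A flat blue ear of the carriage with a 40 x 40 mm opening lies round the foot, its top 7 mm above the plate; the seated sleeve stands on the plate inside that opening.
- sleeve: Orange plastic sleeve, open at both ends: 32 mm outside, 19 mm bore, 55 mm tall, 60 g. Stands upright on the table; origin at the centre of its underside, z along its bore.
- stopper: Black rubber stopper, a cone 40 mm across the top, 35 mm tall; bystander. Origin at the centre of its underside.
- jar: Small amber sample jar 46 mm across, 50 mm tall; bystander. Origin at the centre of its underside.
- bottle: White bottle with blue cap, 60 mm across, 160 mm tall; bystander. Origin at the centre of its underside.
- jug: Blue measuring jug, 116 mm across the mouth, 140 mm tall; bystander. Origin at the centre of its underside.
- bowl_soil: Clear plastic bowl with a soil sample, 120 mm across the rim, 70 mm tall; bystander. Origin at the centre of its underside.
- bowl_empty: Empty clear plastic bowl, 120 mm across the rim, 70 mm tall; bystander. Origin at the centre of its underside.

How it is judged:
By the outcome, as a careful person would: the job done as asked, in the order asked, and still so for the second after the job is handed in, while the arm keeps its last pose, push and grip.
It also fails if it takes over 54 s, if anything falls off the work surface, if the arm or the gripper's body presses on something with over 40 N, if the wrist force passes 120 N, or if a joint passes its speed limit or range.

ROBOT

A 6-joint arm with a two-finger parallel gripper is mounted at the origin on the work surface. World frame = base frame: x ahead of the robot, y to its left, z up, the work surface at z = 0. Lengths are in m, angles in rad, forces in N, time in s.
With the tool pointing down it reaches from about 0.275 to 0.725 m from the base axis. Payload 15.9 kg.
Tool frame: the origin (TCP) lies between the finger pads; the fingertips stand robot.tcp_to_tips ahead of it and the grasp point (between the pads) lies 3 mm ahead of it (robot.tcp_to_tips is the distance from the TCP to the fingertips, in m); z points along the fingers, y is the line along which they close (so a half turn about z gives the same grasp; the last joint's range is limited). The gripper opens to 85 mm and grips with 20 to 120 N. Pads are 22 mm wide; open, the fingers measure 114 mm over their backs; the gripper's body (76 mm by 85 mm) begins 54 mm behind the grasp point. The pads swing forward as they close: fully open they stand 13 mm farther back than shut.
Start: joints at [-1.253, 0.213, -0.034, 1.323, 0, 1.571], TCP at [0.156, -0.475, 0.253] pointing down, gripper open.
Joint ranges: [-2.98, 2.98], [-0.74, 1.72], [-1.14, 1.35], [-2.1, 2.04], [-1.57, 1.44], [-3.14, 3.14]. Speed limits (rad/s): [1.89, 1.89, 2.39, 2.57, 3.14, 3.14].

INTERFACE

Orientations are given as a unit quaternion [x, y, z, w].
In Python, from workcell import robot, grab_frame gives the robot as it stands (robot), with the cameras as plain functions.
- The arm moves only by the tool jog_arm, called as a command line: name --pt "numbers of a row" for each row, then --argument value for the rest. Schema: {"type":"object","properties":{"increments":{"type":"array","items":{"type":"array","items":{"type":"number"},"minItems":6,"maxItems":6},"minItems":1,"maxItems":8},"finger_gap":{"type":"number"},"squeeze":{"type":"number"},"only":{"type":"string"},"quiet":{"type":"boolean"},"lines":{"type":"string"}},"required":["increments"],"additionalProperties":false}. increments is a list of rows, 1 to 8 of them, each of 6 numbers: dx, dy, dz in shares of the most that a row can go, 1 being 62.5 mm, then a rotation vector rx, ry, rz in shares of pi/2 rad (1.0 is pi/2 rad); each row shifts and turns the commanded pose from where the row before left it, along the tool's axes as they then stand; what a row does not reach is not made up. A row lasts 1/8 s, in which the tool goes at most 0.0625 m and 0.188 rad, less where a joint would pass 70% of its speed; a pose out of reach is approached as far as the arm can. finger_gap is the opening from 0.0 (shut) to 1.0 (fully open), set as the call begins (left out keeps the last). The fingers move at their own pace and stop on an object; squeeze is the grip in N (left out, the last holds). Time passes only in rows, so rows that do not move let the fingers close. The tool returns the time, the measured TCP pose, the force, the opening and the grip force at its end. only (a regular expression) keeps the lines of the reply that match it, lines (a string "A,B") keeps lines A to B, and quiet returns only ok. No shift or turn number may pass 1 either way. Input that does not fit is refused with a message, and nothing moves.
- robot.get_state(): the state, without advancing time (a new reading comes with each control period).
- grab_frame(name): name is "side" or "top"; returns a dict with "frame" (400x640x3 uint8, blue, green, red), "range_z" (400x640 float32, m along the optical axis (not along the pixel's ray), 0 where there is no reading), "camera_matrix" (3x3 intrinsics, pixels), "R" (3x3) and "t" (3): a world point X has camera coordinates R X + t. Camera axes: x right, y down, z forward; pixel columns grow to the right and rows downward; lengths in m; the calibration is good to about 2 mm. A picture is of the moment at which its call begins.
- robot.job_done(): hands the job in; it is judged then, once.
The state is a dict: "time_s": time; "joint_pos": joint angles; "dq": joint speeds; "joint_efforts": joint torques, N m; "eef_pos": TCP position; "tcp_rot": TCP orientation; "force": force on the tool from outside, world axes, zero at the start; "wrist_torque": the same for the moment, N m; "grip_width": opening from 0.0 (shut) to 1.0 (fully open); "grasp_force": force on a finger pad.
Only numpy, scipy, OpenCV 4.12 (cv2) and the standard library are available. Lean on these libraries where they do the work, as an engineer would, in place of code of your own. Each camera call takes 0.05 s, during which the arm holds its last target. There are 200 camera calls.

## Working session

There is one attempt and no reset: what is moved stays moved. The work goes in short steps, Python scripts to look and compute and a tool call to move; the robot and the scene stay as the last step left them, time stands still between calls to the robot, and variables do not carry over. Pictures are saved under pics/ and viewed, at most 10 in all, crops included, and the job is handed in when it is done.

```bash
ls; mkdir -p pics
```

Create h.py:
```python
import numpy as np, cv2
from workcell import robot, grab_frame
def grab(n):
    f=grab_frame(n); np.savez(f'{n}.npz',**{k:f[k] for k in('frame','range_z','camera_matrix','R','t')}); return f
def cloud(f):
    K,R,t,z=f['camera_matrix'],f['R'],f['t'],f['range_z']
    v,u=np.mgrid[:400,:640]
    c=np.stack([(u-K[0,2])/K[0,0]*z,(v-K[1,2])/K[1,1]*z,z],-1)
    return (c-t)@R
```

Run:
```python
from h import *
for n in('side','top'):
    f=grab(n); cv2.imwrite(f'pics/{n}0.png',f['frame']); print(n,f['camera_matrix'].tolist(),np.round(-f['R'].T@f['t'],3),np.round(f['R'],2).tolist())
s=robot.get_state(); print(s); print(robot.tcp_to_tips)
```

```text
pics
workcell.py
side [[426.33524619864096, 0.0, 313.4386817578028], [0.0, 426.33524619864096, 192.1742999143331], [0.0, 0.0, 1.0]] [0.105 0.808 0.933] [[-0.86, -0.5, -0.01], [-0.33, 0.59, -0.74], [0.38, -0.63, -0.68]]
top [[441.00348855630756, 0.0, 320.7277237814698], [0.0, 441.00348855630756, 204.65236347779276], [0.0, 0.0, 1.0]] [0.328 0.02  1.326] [[0.03, -1.0, 0.0], [-0.98, -0.03, -0.21], [0.21, 0.0, -0.98]]
{'time_s': 0.1, 'joint_pos': array([-1.25299490e+00,  2.13308680e-01, -3.49630095e-02,  1.32347823e+00,
       -3.20041983e-05,  1.57080869e+00]), 'dq': array([-0.00055923, -0.00040498,  0.00091392, -0.00011253, -0.00047924,
       -0.00035922]), 'joint_efforts': array([-3.81379388e-03, -6.87246680e+01,  4.87808239e+01,  1.21762816e-02,
       -2.95541186e-04,  4.23887809e-05]), 'eef_pos': array([ 0.15614826, -0.47471529,  0.25287799]), 'tcp_rot': array([ 9.87402688e-01,  1.58226751e-01, -9.12484841e-05, -4.68258431e-04]), 'force': array([-0.06127787, -0.83126906,  0.26421235]), 'wrist_torque': array([-0.00142117,  0.01551732,  0.01162782]), 'grasp_force': 0.0, 'grip_width': 0.9988692021473313}
0.022
```

View pics/side0.png

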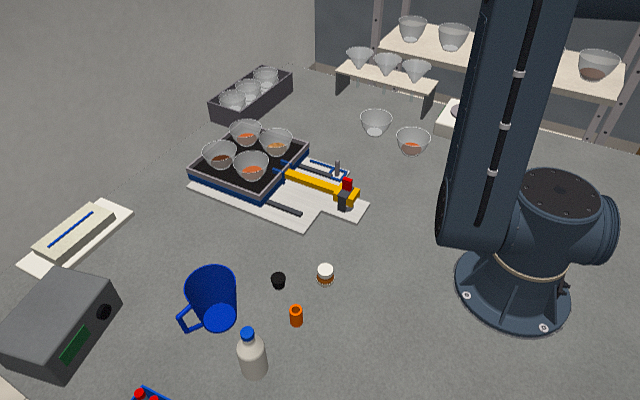

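View pics/top0.png

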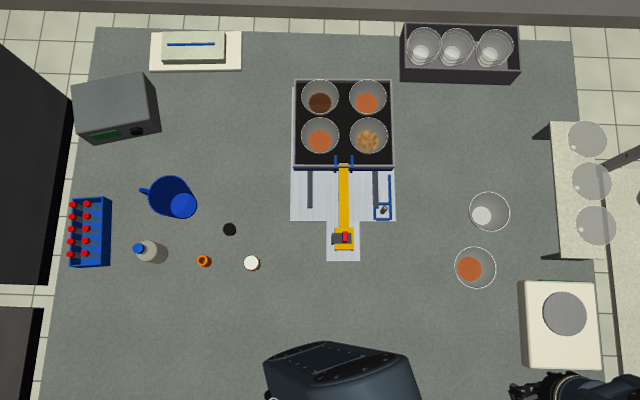

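The side view shows the sleeve at about (296,316), the pin at (337,168), the red fin at (347,185) and the yellow tongue. In the top view the sleeve is at (203,261), the pin at (383,210) and the fin at (345,238). Next I'll measure them.

Run:
```python
from h import *
F={n:np.load(n+'.npz') for n in('side','top')}
box={'side':dict(sleeve=(280,296,310,332),red=(335,172,362,200),yel=(275,160,365,215),pin=(325,155,346,185)),
     'top':dict(sleeve=(190,250,216,272),red=(335,226,356,248),yel=(328,160,360,255),pin=(370,198,396,222))}
for n,f in F.items():
    P=cloud(f); hsv=cv2.cvtColor(f['frame'],cv2.COLOR_BGR2HSV).astype(int); H,S,V=hsv[...,0],hsv[...,1],hsv[...,2]
    M=dict(sleeve=(H>4)&(H<18)&(S>150),red=((H<4)|(H>172))&(S>150),yel=(H>18)&(H<30)&(S>150))
    for k,(a,b,c,d) in box[n].items():
        if k=='pin': continue
        m=np.zeros_like(H,bool); m[b:d,a:c]=M[k][b:d,a:c]; m&=f['range_z']>0
        q=P[m]; print(n,k,len(q),np.round(np.percentile(q,[2,50,98],axis=0),4).tolist())
        top=q[q[:,2]>np.percentile(q[:,2],97)-.006]; print('  top',len(top),np.round(top.mean(0),4),np.round(top.min(0),4),np.round(top.max(0),4))
        if k=='yel':
            r=cv2.minAreaRect((q[q[:,2]>.055][:,:2]*1000).astype(np.float32)); print('  rect',r)
    a,b,c,d=box[n]['pin']; sub=P[b:d,a:c].reshape(-1,3); q=sub[(sub[:,2]>.03)&(sub[:,2]<.09)]
    print(n,'pin',len(q),np.round(q.mean(0),4),np.round(q.min(0),4),np.round(q.max(0),4))
    crop=f['frame'][[100,130][n=='top']:[240,270][n=='top'],[180,270][n=='top']:[390,430][n=='top']]
    cv2.imwrite(f'pics/{n}c.png',cv2.resize(crop,None,fx=3.7,fy=3.7,interpolation=cv2.INTER_CUBIC))
```

```text
side sleeve 268 [[0.4104, 0.3455, 0.0044], [0.4227, 0.3656, 0.0427], [0.4408, 0.3755, 0.0563]]
  top 92 [0.4265 0.3605 0.0539] [0.4102 0.344  0.0503] [0.441  0.3751 0.0579]
side red 122 [[0.4863, -0.052, 0.084], [0.4979, -0.0403, 0.1094], [0.5123, -0.0357, 0.1239]]
  top 39 [ 0.5001 -0.0439  0.122 ] [ 0.4868 -0.0531  0.1179] [ 0.513  -0.0358  0.1255]
side yel 760 [[0.4678, -0.0682, 0.0518], [0.5815, -0.034, 0.0706], [0.7044, -0.0174, 0.0777]]
  top 321 [ 0.5628 -0.0402  0.0741] [ 0.4664 -0.0741  0.0714] [ 0.7084 -0.0107  0.0802]
  rect ((588.5204467773438, -35.11344909667969), (244.73696899414062, 62.50145721435547), 3.7609541416168213)
side pin 77 [ 0.5827 -0.1303  0.0583] [ 0.5293 -0.1672  0.0305] [ 0.599  -0.0452  0.0775]
top sleeve 132 [[0.4123, 0.3448, 0.0077], [0.4265, 0.3563, 0.0497], [0.4409, 0.3726, 0.0595]]
  top 47 [0.4266 0.3594 0.0564] [0.4124 0.3448 0.0534] [0.4412 0.374  0.0616]
top red 52 [[0.4867, -0.0513, 0.0937], [0.4982, -0.0454, 0.1239], [0.5106, -0.0377, 0.1282]]
  top 34 [ 0.4989 -0.0449  0.1252] [ 0.4878 -0.0513  0.1222] [ 0.5106 -0.0398  0.1299]
top yel 816 [[0.4699, -0.0687, 0.0678], [0.5823, -0.0418, 0.074], [0.7162, -0.0224, 0.0811]]
  top 385 [ 0.5566 -0.0437  0.0771] [ 0.4682 -0.0715  0.0742] [ 0.7242 -0.019   0.1137]
  rect ((597.1516723632812, -43.14537048339844), (256.95635986328125, 51.75605392456055), 1.443208932876587)
top pin 38 [ 0.5922 -0.1599  0.0612] [ 0.5867 -0.1693  0.0305] [ 0.6024 -0.1538  0.0773]
```

View pics/sidec.png

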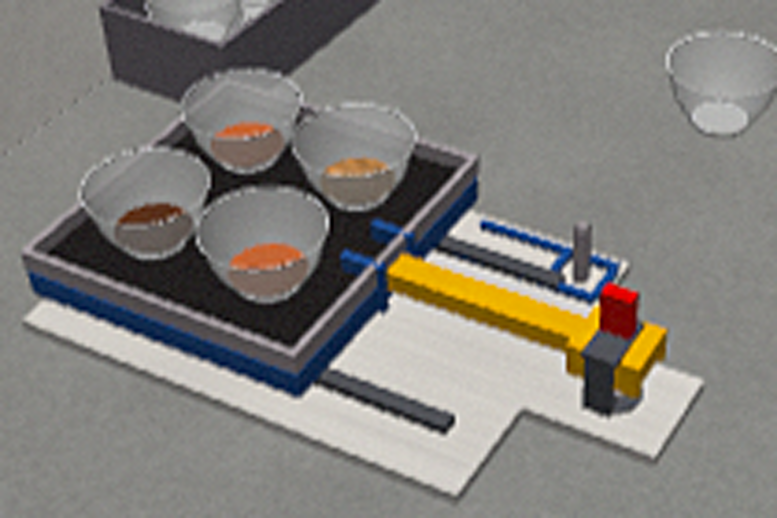

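View pics/topc.png

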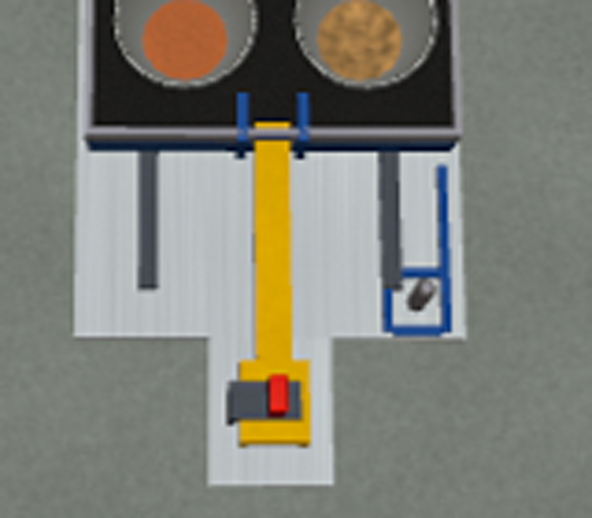

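The crops show the pin in the square blue ear at the robot's right of the tongue, the carriage's yaw close to zero, and the fin on top of the coupler head. Next I'll fit the sleeve, pin, fin and yaw.

Run:
```python
from h import *
from scipy.optimize import least_squares
F={n:np.load(n+'.npz') for n in('side','top')}
A=[]
for n,f in F.items():
    P=cloud(f); hsv=cv2.cvtColor(f['frame'],cv2.COLOR_BGR2HSV).astype(int); H,S=hsv[...,0],hsv[...,1]
    C=-f['R'].T@f['t']
    yel=(H>18)&(H<30)&(S>150)&(f['range_z']>0); q=P[yel]; q=q[(q[:,2]>.069)&(q[:,2]<.083)&(q[:,0]>.54)&(q[:,0]<.70)&(abs(q[:,1]+.04)<.03)]
    xs=np.arange(.545,.70,.01); mid=[]
    for x in xs:
        s=q[abs(q[:,0]-x)<.006,1]; mid.append((s.min()+s.max())/2)
    p=np.polyfit(xs,mid,1); print(n,'tongue yaw',p[0],'y at fin x .499',np.polyval(p,.499),'y@.55/.69',np.polyval(p,[.55,.69]))
    q=P.reshape(-1,3); 
    pin=q[(abs(q[:,0]-.592)<.02)&(abs(q[:,1]+.16)<.02)&(q[:,2]>.028)&(q[:,2]<.095)]
    print(' pin pts',len(pin),np.round(np.percentile(pin,[5,50,95],axis=0),3).tolist())
    A.append((pin[pin[:,2]<.068],C))
    for nm,g in(('pin',[A[-1]]),('pin both',A)):
        pts=np.vstack([a for a,_ in g])
        r=least_squares(lambda c:np.hypot(*(pts[:,:2]-c).T)-.0078,[.592,-.16],loss='soft_l1',f_scale=.002); print(' ',nm,np.round(r.x,4),round(r.cost**.5,4))
    sl=q[(abs(q[:,0]-.4262)<.03)&(abs(q[:,1]-.3597)<.03)]
    so=sl[(sl[:,2]>.01)&(sl[:,2]<.045)]
    if n=='side':
        r=least_squares(lambda c:np.hypot(*(so[:,:2]-c).T)-.016,[.426,.36],loss='soft_l1',f_scale=.002); print(' sleeve',np.round(r.x,4))
    # intersect pixel rays: mask centroid pixels for sleeve-top & ear
    blue=(H>105)&(H<125)&(S>120); e=P[blue&(f['range_z']>0)]; e=e[(e[:,2]<.03)&(e[:,2]>.008)&(abs(e[:,0]-.59)<.05)&(abs(e[:,1]+.16)<.05)]
    print(' ear',len(e),np.round(np.percentile(e,[2,98],axis=0),3).tolist())
    ra=q[(abs(q[:,0]-.62)<.03)&(q[:,1]<-.12)&(q[:,1]>-.155)&(q[:,2]>.015)]; print(' rail z',np.round(np.percentile(ra,[5,50,95],axis=0),3).tolist())
    for nm,X in(('pintop',(.592,-.161,.074)),('pinfoot',(.592,-.161,.012))):
        c=f['R']@X+f['t']; print(nm,(f['camera_matrix']@c/c[2])[:2].round(1))
f=F['top']; cv2.imwrite('pics/tp.png',cv2.resize(f['frame'][195:235,360:410],None,fx=11,fy=11,interpolation=cv2.INTER_NEAREST))
f=F['side']; cv2.imwrite('pics/sp.png',cv2.resize(f['frame'][150:190,315:365],None,fx=11,fy=11,interpolation=cv2.INTER_NEAREST))
i=np.hstack([cv2.imread('pics/tp.png')[:,:400],cv2.imread('pics/sp.png')[:,:400]]); cv2.imwrite('pics/both.png',i)
```

```text
side tongue yaw 0.026131694077388124 y at fin x .499 -0.04397141194850777 y@.55/.69 [-0.0426387  -0.03898026]
 pin pts 58 [[0.586, -0.165, 0.031], [0.59, -0.158, 0.051], [0.597, -0.153, 0.073]]
  pin [ 0.5938 -0.163 ] 0.008
  pin both [ 0.5938 -0.163 ] 0.008
 sleeve [0.4263 0.3599]
 ear 84 [[0.567, -0.19, 0.015], [0.635, -0.134, 0.021]]
 rail z [[0.592, -0.154, 0.016], [0.615, -0.14, 0.021], [0.645, -0.132, 0.054]]
pintop [337.1 160.8]
pinfoot [336.6 175.5]
top tongue yaw 0.034073441415231547 y at fin x .499 -0.04485973447426439 y@.55/.69 [-0.04312199 -0.03835171]
 pin pts 38 [[0.587, -0.166, 0.034], [0.592, -0.16, 0.068], [0.599, -0.154, 0.074]]
  pin [ 0.5949 -0.1619] 0.0014
  pin both [ 0.5942 -0.1626] 0.0084
 ear 135 [[0.567, -0.189, 0.015], [0.636, -0.137, 0.026]]
 rail z [[0.594, -0.154, 0.016], [0.62, -0.14, 0.022], [0.647, -0.126, 0.029]]
pintop [384.4 208.1]
pinfoot [381.5 212.2]
```

View pics/both.png

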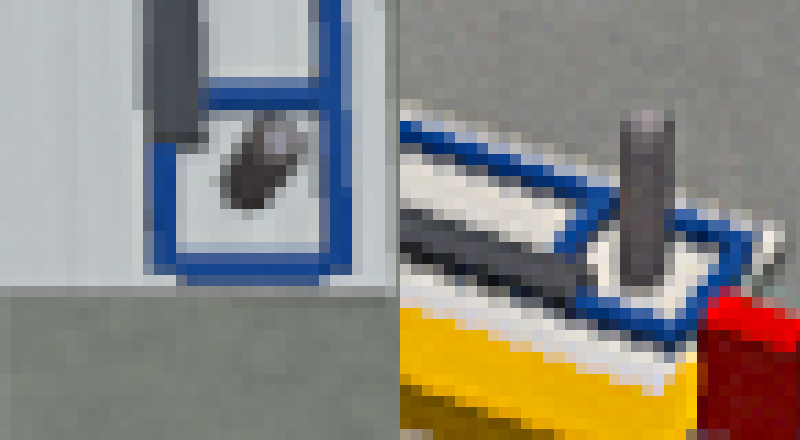

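The measurements agree: sleeve (0.426, 0.360), pin (0.594, −0.162), fin (0.499, −0.0445, top 0.124), shaker yaw about 0.03. I'll move to a midpoint in front of the shaker, then turn the tool.

Units first: shifts go in shares of 62.5 mm and turns go in shares of pi/2 rad. So 0.0437 m is 0.6992, -0.035 m is -0.56.

jog_arm --pt "0.6992 -0.56 0 0 0 0" --pt "0.6992 -0.56 0 0 0 0" --pt "0.6992 -0.56 0 0 0 0" --pt "0.6992 -0.56 0 0 0 0" --pt "0.6992 -0.56 0 0 0 0" --pt "0.6992 -0.56 0 0 0 0" --pt "0.6992 -0.56 0 0 0 0" --pt "0.6992 -0.56 0 0 0 0"

```text
time_s: 1.1
eef_pos: [0.4014, -0.0979, 0.2533]
tcp_rot: [0.987, 0.158, -0.0, 0.0]
force: [1.1, -1.1, 0.1]
grip_width: 1.0
grasp_force: 0.0
```

jog_arm --pt "0 0 0 0 0 -0.1124" --pt "0 0 0 0 0 -0.1124" --pt "0 0 0 0 0 -0.1124" --pt "0 0 0 0 0 -0.1124" --pt "0 0 0 0 0 -0.1124" --pt "0 0 0 0 0 -0.1124" --pt "0 0 0 0 0 -0.1124" --pt "0 0 0 0 0 -0.1124"

```text
time_s: 2.1
eef_pos: [0.4006, -0.0997, 0.2531]
tcp_rot: [0.646, 0.763, -0.0, -0.0]
force: [-0.0, 0.7, -0.8]
grip_width: 1.002
grasp_force: 0.0
```

```bash
python3 -c "
from h import *
print(robot.get_state()['joint_pos'])"
```

```text
[-2.43838128e-01  3.46308036e-02 -2.40155476e-01  1.29659322e+00
  2.51363065e-05  1.16210805e+00]
```

Converted, -0.1755 rad is -0.1117.

jog_arm --pt "0 0 0 0 0 -0.1117" --pt "0 0 0 0 0 -0.1117" --pt "0 0 0 0 0 -0.1117" --pt "0 0 0 0 0 -0.1117" --pt "0 0 0 0 0 -0.1117" --pt "0 0 0 0 0 -0.1117" --pt "0 0 0 0 0 -0.1117" --pt "0 0 0 0 0 -0.1117"

```text
time_s: 3.1
eef_pos: [0.4007, -0.0997, 0.2531]
tcp_rot: [0.001, 1.0, 0.0, -0.0]
force: [-0.6, -0.4, 0.4]
grip_width: 1.002
grasp_force: 0.0
```

jog_arm --pt "-0.0512 0.92 0 0 0 0" --pt "-0.0512 0.92 0 0 0 0" --pt "-0.0512 0.92 0 0 0 0" --pt "-0.0512 0.92 0 0 0 0" --pt "-0.0512 0.92 0 0 0 0" --pt "-0.0512 0.92 0 0 0 0" --pt "-0.0512 0.92 0 0 0 0" --pt "-0.0512 0.92 0 0 0 0"

```text
time_s: 4.1
eef_pos: [0.4297, 0.3619, 0.253]
tcp_rot: [0.004, 1.0, -0.0, -0.0]
force: [1.3, -0.6, 0.6]
grip_width: 0.999
grasp_force: 0.0
```

jog_arm --pt "0 0 0.64 0 0 0" --pt "0 0 0.64 0 0 0" --pt "0 0 0 0 0 0"

```text
time_s: 4.47
eef_pos: [0.4285, 0.3589, 0.1708]
tcp_rot: [0.004, 1.0, -0.002, -0.002]
force: [0.0, -0.0, 0.8]
grip_width: 0.997
grasp_force: 0.0
```

Converted, 0.033 m is 0.528, 0.001 m is 0.016.

jog_arm --pt "0.016 0.008 0.528 0 0 0" --pt "0.016 0.008 0.528 0 0 0" --pt "0 0 0.528 0 0 0" --pt "0 0 0.512 0 0 0" --pt "0 0 0 0 0 0" --pt "0 0 0 0 0 0"

```text
time_s: 5.22
eef_pos: [0.429, 0.3618, 0.0444]
tcp_rot: [0.004, 1.0, 0.001, 0.001]
force: [0.4, 0.4, 1.1]
grip_width: 1.0
grasp_force: 0.0
```

jog_arm --pt "0 0 0 0 0 0" --pt "0 0 0 0 0 0" --pt "0 0 0 0 0 0" --pt "0 0 0 0 0 0" --pt "0 0 0 0 0 0" --pt "0 0 0 0 0 0" --finger_gap 0.0 --squeeze 30

```text
time_s: 5.98
eef_pos: [0.4282, 0.3612, 0.0429]
tcp_rot: [0.004, 1.0, 0.0, 0.0]
force: [-1.4, -0.8, 7.8]
grip_width: 0.378
grasp_force: 29.2
```

Converted, -0.05 m is -0.8, -0.04 m is -0.64.

jog_arm --pt "0 0 -0.64 0 0 0" --pt "0 0 -0.8 0 0 0" --pt "0 0 -0.8 0 0 0" --pt "0 0 0 0 0 0"

```text
time_s: 6.48
eef_pos: [0.4295, 0.3623, 0.1861]
tcp_rot: [0.004, 1.0, 0.002, 0.002]
force: [1.3, 0.7, -1.1]
grip_width: 0.378
grasp_force: 30.1
```

jog_arm --pt "-0.2752 -0.832 0 0 0 0" --pt "-0.2752 -0.832 0 0 0 0" --pt "-0.2752 -0.832 0 0 0 0" --pt "-0.2752 -0.832 0 0 0 0" --pt "-0.2752 -0.832 0 0 0 0" --pt "-0.2752 -0.832 0 0 0 0" --pt "-0.2752 -0.832 0 0 0 0" --pt "-0.2752 -0.832 0 0 0 0"

```text
time_s: 7.48
eef_pos: [0.5623, -0.0578, 0.1813]
tcp_rot: [0.004, 1.0, 0.0, -0.001]
force: [1.4, 0.3, -1.5]
grip_width: 0.371
grasp_force: 30.2
```

jog_arm --pt "-0.2752 -0.832 0 0 0 0" --pt "-0.2752 -0.832 0 0 0 0" --pt "0 0 0 0 0 0" --pt "0 0 0 0 0 0" --pt "0 0 0 0 0 0"

```text
time_s: 8.1
eef_pos: [0.5957, -0.1592, 0.1821]
tcp_rot: [0.003, 1.0, 0.0, -0.0]
force: [-0.4, -0.3, -0.9]
grip_width: 0.373
grasp_force: 30.2
```

Run:
```python
from h import *
for n in('side','top'):
    f=grab(n); P=cloud(f).reshape(-1,3); hsv=cv2.cvtColor(f['frame'],cv2.COLOR_BGR2HSV).reshape(-1,3).astype(int); H,S=hsv.T[:2]
    q=P[(H>4)&(H<18)&(S>150)&(f['range_z'].ravel()>0)]; e=robot.get_state()['eef_pos']
    q=q[(abs(q[:,:2]-e[:2]).max(1)<.04)&(q[:,2]>.1)]
    print(n,e.round(4),robot.get_state()['tcp_rot'].round(4),len(q),np.round(np.percentile(q,[2,50,98],axis=0),4).tolist())
    uv=[]
    cv2.imwrite(f'pics/{n}1.png',f['frame'])
s=cv2.imread('pics/side1.png')[90:230,240:440]; t=cv2.imread('pics/top1.png')[120:260,290:490]
cv2.imwrite('pics/b1.png',cv2.resize(np.hstack([s,t]),None,fx=2,fy=2,interpolation=cv2.INTER_CUBIC))
```

```text
side [ 0.5958 -0.1591  0.1823] [ 3.2e-03  1.0e+00  1.0e-04 -1.0e-04] 112 [[0.5772, -0.1757, 0.1446], [0.5836, -0.1509, 0.1731], [0.6005, -0.1386, 0.2148]]Traceback (most recent call last):
  File "<stdin>", line 6, in <module>
    return _quantile_unchecked(
        a, q, axis, out, overwrite_input, method, keepdims, weights)
    return _ureduce(a,
                    func=_quantile_ureduce_func,
    ...<5 lines>...
                    overwrite_input=overwrite_input,
                    method=method)
    r = func(a, **kwargs)
    result = _quantile(arr,
                       quantiles=q,
    ...<2 lines>...
                       out=out,
                       weights=wgt)
    slices_having_nans = np.isnan(arr[-1, ...])
                                  ~~~^^^^^^^^^
IndexError: index -1 is out of bounds for axis 0 with size 0
```

Create fit.py:
```python
from h import *
from scipy.optimize import least_squares
def sleeve(f,e):
    P=cloud(f).reshape(-1,3); H,S,_=cv2.cvtColor(f['frame'],cv2.COLOR_BGR2HSV).reshape(-1,3).astype(int).T
    q=P[(H>4)&(H<18)&(S>150)&(f['range_z'].ravel()>0)]
    q=q[(abs(q[:,:2]-e[:2]).max(1)<.03)&(q[:,2]<e[2]+.016)]
    g=lambda c:np.hypot(*(q[:,:2]-c[:2]-(q[:,2:]-e[2]+.03)*c[2:]).T)-.016
    r=least_squares(g,[*e[:2],0,0],loss='soft_l1',f_scale=.002); r0=least_squares(lambda c:g([*c,0,0]),e[:2],loss='soft_l1',f_scale=.002)
    print('n',len(q),'axis',r.x.round(4),'vertical',r0.x.round(4),'z',np.percentile(q[:,2],[1,99]).round(4))
```

Run:
```python
from fit import *
f=grab('side'); e=robot.get_state()['eef_pos']; print(e); sleeve(f,e)
cv2.imwrite('pics/b1.png',cv2.resize(f['frame'][90:230,240:440],None,fx=4,fy=4,interpolation=cv2.INTER_CUBIC))
```

```text
[ 0.59591679 -0.15938025  0.18245889]
n 106 axis [ 0.594  -0.1591  0.067   0.0726] vertical [ 0.5952 -0.1581] z [0.1429 0.196 ]
```

View pics/b1.png

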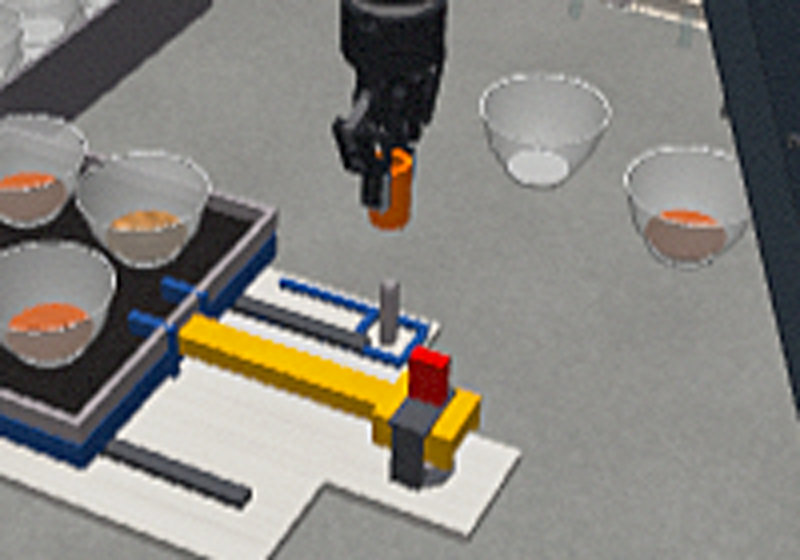

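Converted, 0.02 m is 0.32, -0.0026 m is -0.0416.

jog_arm --pt "0 -0.0416 0.32 0 0 0" --pt "0 0 0.32 0 0 0" --pt "0 0 0.32 0 0 0" --pt "0 0 0 0 0 0" --pt "0 0 0 0 0 0" --pt "0 0 0 0 0 0"

```text
time_s: 9.0
eef_pos: [0.5965, -0.1628, 0.1233]
tcp_rot: [0.004, 1.0, -0.0, 0.001]
force: [0.0, -0.1, -0.8]
grip_width: 0.373
grasp_force: 30.2
```

Run:
```python
from fit import *
f=grab('side'); e=robot.get_state()['eef_pos']; print(e); sleeve(f,e)
cv2.imwrite('pics/b2.png',cv2.resize(f['frame'][120:200,290:390],None,fx=7,fy=7,interpolation=cv2.INTER_CUBIC))
```

```text
[ 0.59642666 -0.16288669  0.12318674]
n 105 axis [ 0.5952 -0.163   0.0202  0.0889] vertical [ 0.5957 -0.1616] z [0.0827 0.1371]
```

View pics/b2.png

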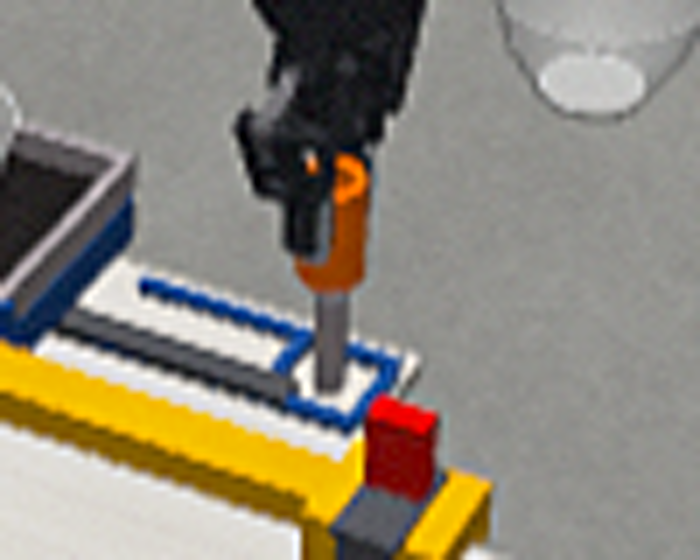

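Converted, 0.006 m is 0.096, 0.004 m is 0.064.

jog_arm --pt "0 0 0.096 0 0 0" --pt "0 0 0.096 0 0 0" --pt "0 0 0.064 0 0 0" --pt "0 0 0.064 0 0 0" --pt "0 0 0 0 0 0"

```text
time_s: 9.68
eef_pos: [0.5958, -0.1628, 0.102]
tcp_rot: [0.004, 1.0, 0.0, -0.0]
force: [-0.1, -0.4, -0.1]
grip_width: 0.375
grasp_force: 30.2
```

jog_arm --pt "0 0 0.064 0 0 0" --pt "0 0 0.064 0 0 0" --pt "0 0 0 0 0 0" --pt "0 0 0 0 0 0"

```text
time_s: 10.18
eef_pos: [0.596, -0.1629, 0.0944]
tcp_rot: [0.004, 1.0, 0.0, 0.0]
force: [0.1, 0.3, -0.7]
grip_width: 0.377
grasp_force: 30.2
```

jog_arm --pt "0 0 0.128 0 0 0" --pt "0 0 0.128 0 0 0" --pt "0 0 0.128 0 0 0" --pt "0 0 0.096 0 0 0" --pt "0 0 0 0 0 0" --pt "0 0 0 0 0 0"

```text
time_s: 10.92
eef_pos: [0.5961, -0.1629, 0.0645]
tcp_rot: [0.004, 1.0, -0.0, 0.0]
force: [0.3, -0.2, -1.5]
grip_width: 0.373
grasp_force: 30.2
```

jog_arm --pt "0 0 0.064 0 0 0" --pt "0 0 0.064 0 0 0" --pt "0 0 0.048 0 0 0" --pt "0 0 0 0 0 0"

```text
time_s: 11.42
eef_pos: [0.5963, -0.1629, 0.0546]
tcp_rot: [0.004, 1.0, -0.0, 0.001]
force: [-6.8, 1.4, 20.4]
grip_width: 0.377
grasp_force: 32.0
```

Converted, -0.001 m is -0.016.

jog_arm --pt "0 0 -0.016 0 0 0" --pt "0 0 0 0 0 0" --pt "0 0 0 0 0 0" --finger_gap 0.7

```text
time_s: 11.8
eef_pos: [0.5959, -0.1628, 0.0541]
tcp_rot: [0.004, 1.0, 0.0, -0.0]
force: [-0.1, 0.3, 0.1]
grip_width: 0.698
grasp_force: 0.0
```

jog_arm --pt "0 0 -0.48 0 0 0" --pt "0 0 -0.64 0 0 0" --pt "0 0 -0.8 0 0 0" --pt "0 0 0 0 0 0"

```text
time_s: 12.3
eef_pos: [0.5978, -0.1633, 0.1781]
tcp_rot: [0.004, 1.0, -0.001, 0.003]
force: [-0.3, -0.4, -0.6]
grip_width: 0.703
grasp_force: 0.0
```

Run:
```python
from h import *
f=grab('side'); g=grab('top')
cv2.imwrite('pics/b3.png',cv2.resize(np.hstack([f['frame'][130:200,290:390],g['frame'][180:250,320:420]]),None,fx=4,fy=4,interpolation=cv2.INTER_CUBIC))
for f in(f,g):
    P=cloud(f).reshape(-1,3); H,S,_=cv2.cvtColor(f['frame'],cv2.COLOR_BGR2HSV).reshape(-1,3).astype(int).T
    q=P[(H>4)&(H<18)&(S>150)&(f['range_z'].ravel()>0)]; q=q[(abs(q[:,:2]-[.594,-.162]).max(1)<.03)&(q[:,2]<.1)]
    print(len(q),np.percentile(q,[2,50,98],axis=0).round(4).tolist() if len(q) else '')
    if len(q):
        t=q[q[:,2]>np.percentile(q[:,2],95)-.006]; print(t.mean(0).round(4),t.min(0).round(4),t.max(0).round(4))
```

```text
136 [[0.5781, -0.1726, 0.0217], [0.5879, -0.1521, 0.0484], [0.6071, -0.1444, 0.0682]]
[ 0.5918 -0.1576  0.0649] [ 0.5778 -0.1746  0.0613] [ 0.609  -0.1437  0.0708]
0
```

View pics/b3.png

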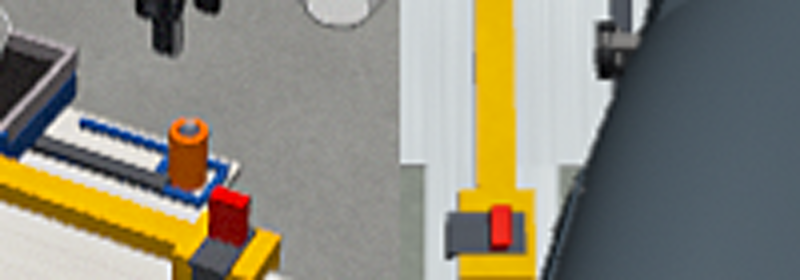

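The sleeve is seated: its top is at about 0.066 and the pin's tip is visible inside it. Next I'll go to the fin.

Converted, 0.0297 m is 0.4752, 0.025 m is 0.4, -0.037 rad is -0.0236.

jog_arm --pt "0.4 0.4752 0 0 0 0" --pt "0.4 0.4752 0 0 0 0" --pt "0.4 0.4752 0 0 0 0" --pt "0.4 0.4752 0 0 0 0" --pt "0 0 0 0 0 -0.0236" --pt "0 0 0 0 0 0" --pt "0 0 0 0 0 0" --finger_gap 0.55

```text
time_s: 13.28
eef_pos: [0.4972, -0.0438, 0.1738]
tcp_rot: [-0.014, 1.0, -0.0, -0.0]
force: [-0.3, -0.2, -0.4]
grip_width: 0.552
grasp_force: 0.0
```

Run:
```python
from h import *
f=grab('side'); P=cloud(f).reshape(-1,3); H,S,_=cv2.cvtColor(f['frame'],cv2.COLOR_BGR2HSV).reshape(-1,3).astype(int).T
q=P[((H<4)|(H>172))&(S>150)&(f['range_z'].ravel()>0)]; q=q[(abs(q[:,:2]-[.499,-.045]).max(1)<.03)]
print(np.percentile(q,[2,50,98],axis=0).round(4).tolist(),robot.get_state()['eef_pos'],robot.get_state()['tcp_rot'])
```

```text
[[0.4853, -0.0497, 0.0862], [0.4975, -0.0399, 0.1088], [0.5123, -0.0357, 0.1252]] [ 0.49716014 -0.04381968  0.17383953] [-1.40064926e-02  9.99901860e-01 -1.40790307e-05 -2.96182403e-04]
```

Down by 0.062, then close on the fin.

Converted, 0.02 m is 0.32, 0.002 m is 0.032.

jog_arm --pt "-0.0288 -0.0112 0.32 0 0 0" --pt "0 0 0.32 0 0 0" --pt "0 0 0.32 0 0 0" --pt "0 0 0.032 0 0 0" --pt "0 0 0 0 0 0" --pt "0 0 0 0 0 0"

```text
time_s: 14.08
eef_pos: [0.4992, -0.0441, 0.1131]
tcp_rot: [-0.014, 1.0, -0.0, 0.001]
force: [-0.9, -0.0, 0.1]
grip_width: 0.553
grasp_force: 0.0
```

jog_arm --pt "0 0 0 0 0 0" --pt "0 0 0 0 0 0" --pt "0 0 0 0 0 0" --pt "0 0 0 0 0 0" --pt "0 0 0 0 0 0" --finger_gap 0.0 --squeeze 70

```text
time_s: 14.7
eef_pos: [0.499, -0.0442, 0.1128]
tcp_rot: [-0.015, 1.0, -0.0, 0.0]
force: [-0.6, -2.4, 4.6]
grip_width: 0.155
grasp_force: 68.0
```

Converted, 0.004 m is 0.064, 0.003 m is 0.048.

jog_arm --pt "0 0.064 0 0 0 0" --pt "0 0.064 0 0 0 0" --pt "0 0.048 0 0 0 0" --pt "0 0.048 0 0 0 0" --pt "0 0 0 0 0 0" --pt "0 0 0 0 0 0"

```text
time_s: 15.45
eef_pos: [0.4985, -0.0307, 0.1128]
tcp_rot: [-0.014, 1.0, -0.001, 0.0]
force: [-0.6, -6.9, 5.1]
grip_width: 0.151
grasp_force: 68.1
```

Converted, -0.0081 m is -0.1296, -0.0041 m is -0.0656, 0.037 rad is 0.0236.

jog_arm --pt "-0.016 0 -0.0656 0 0.0118 0" --pt "-0.032 0 -0.1296 0 0.0236 0" --pt "-0.032 0 -0.1296 0 0.0236 0" --pt "0 0 0 0 0 0" --pt "0 0 0 0 0 0"

```text
time_s: 16.08
eef_pos: [0.504, -0.0306, 0.1324]
tcp_rot: [-0.014, 0.999, -0.002, -0.046]
force: [-0.1, -7.0, -2.6]
grip_width: 0.156
grasp_force: 68.3
```

```bash
python3 -c "
from h import *
print(robot.get_state()['joint_pos'])"
```

```text
[-0.05503583  0.35691059 -0.15592055  1.1502776  -0.00948098 -0.08342541]
```

Converted, -0.0079 m is -0.1264, -0.002 m is -0.032, 0.036 rad is 0.0229.

jog_arm --pt "-0.032 0 -0.1264 0 0.0229 0" --pt "-0.032 0 -0.1264 0 0.0229 0" --pt "-0.032 0 -0.1264 0 0.0229 0" --pt "-0.032 0 -0.1264 0 0.0229 0" --pt "-0.032 0 -0.1264 0 0.0229 0" --pt "-0.032 0 -0.1264 0 0.0229 0" --pt "-0.032 0 -0.1264 0 0.0229 0" --pt "-0.032 0 -0.1264 0 0.0229 0"

```text
time_s: 17.08
eef_pos: [0.533, -0.0297, 0.1907]
tcp_rot: [-0.014, 0.982, -0.004, -0.19]
force: [-1.1, -7.2, -0.8]
grip_width: 0.156
grasp_force: 68.4
```

jog_arm --pt "0 0 0 0 0 0" --pt "0 0 0 0 0 0" --pt "0 0 0 0 0 0" --pt "0 0 0 0 0 0" --pt "0 0 0 0 0 0" --pt "0 0 0 0 0 0"

```text
time_s: 17.82
eef_pos: [0.5328, -0.0297, 0.1905]
tcp_rot: [-0.014, 0.982, -0.004, -0.189]
force: [-1.9, -8.0, -0.8]
grip_width: 0.153
grasp_force: 68.6
```

Run:
```python
from h import *
f=grab('side'); cv2.imwrite('pics/b4.png',cv2.resize(f['frame'][90:230,200:400],None,fx=4,fy=4,interpolation=cv2.INTER_CUBIC))
P=cloud(f).reshape(-1,3); H,S,_=cv2.cvtColor(f['frame'],cv2.COLOR_BGR2HSV).reshape(-1,3).astype(int).T
q=P[(H>18)&(H<30)&(S>150)&(f['range_z'].ravel()>0)]; q=q[(abs(q[:,1]+.04)<.05)&(q[:,0]>.45)&(q[:,0]<.69)]
for x in(.5,.52,.55,.6,.65): print(x,np.percentile(q[abs(q[:,0]-x)<.008,2],[50,97]).round(4))
```

```text
0.5 [0.1608 0.1675]
0.52 [0.1553 0.159 ]
0.55 [0.1429 0.1469]
0.6 [0.1181 0.1233]
0.65 [0.0981 0.1033]
```

View pics/b4.png

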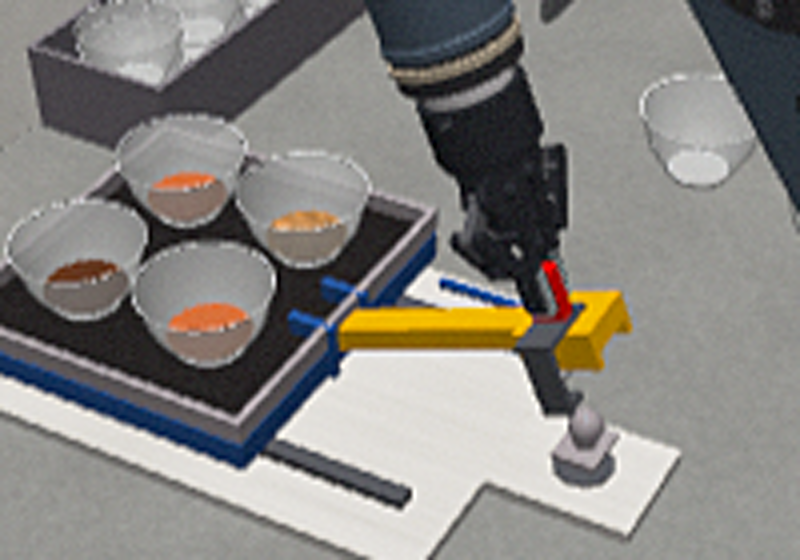

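The tongue is clear of the ball and raised by about 0.38 rad, roughly 8 cm, and the grip on the fin is steady. Handing the job in.

```bash
python3 -c "
from workcell import robot, grab_frame
print(robot.job_done())"
```

```text
the job is handed in; nothing more can be done
None
```

I handed the job in at about 18 s: the sleeve is seated on the pin, the latch was pulled about 13 mm, and the tongue is held still about 8 cm up, still gripped; no verdict came back.

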